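# Set an opened phone in the bench holder

## Task

The opened phone lies loose and crooked between the jaws of the bench holder. Gently push it along until its camera end rests against the end stop, and push the sliding jaw up so that the phone is snug and square between the two jaws. Only push with the fingers: do not pinch or pick up the phone, and leave everything else on the bench where it is.

Things in the scene. Friction and masses are not known exactly. Their poses are not given: they have to be found in the camera images.
- holder: the phone holder, fixed to the table: aluminium base plate 10 mm thick (x -115 to 62, y -83 to 89 mm) with a bed raised to 14 mm above the table (x -110 to 40, y -62 to 62 mm). Origin on the table, under the middle of the place of the seated phone, on the sliding jaw's centre line; x points from the sliding jaw square to the fixed jaw, y along the jaws to the end stop. The -y end is open
- fixed_jaw (a point): middle of the fixed jaw's flat rubber face, at x = 40, y = 0 mm in the holder's frame, 22 mm above the table; the jaw is a dark bar from y = -75 to 75 mm, 20 mm thick, its top 30 mm above the table
- end_stop (a point): middle of the end stop's rubber face, at x = 12, y = 73.5 mm in the holder's frame, 22 mm above the table; the stop is a dark block joined square to the +y end of the fixed jaw, its face x -13 to 37 mm, its top 30 mm above the table
- phone: the opened phone lying on the bed, inside up, silver frame: 71.5 mm wide (x), 147 mm long (y), 8 mm thick, 0.14 to 0.22 kg. Origin at the centre of its underside, 14 mm above the table; +y is the camera end, facing the end stop. It slides on the bed at 1 to 2 N; its -y end overhangs the bed, 4 mm above the base plate. Seated, its origin is at x = 4, y = 0 mm in the holder's frame
- jaw (a joint): travel in m of the sliding jaw along the holder's x towards the fixed jaw: 0 fully open, at most 0.075. The jaw's flat rubber face (104 mm long, centred on y = 0, top 28 mm above the table) is at x = -85 mm + travel in the holder's frame, so it touches the edge of a seated phone at 0.0535. It slides at about 1.5 N and stays where left; a phone it touches can still be nudged along at 3 to 8 N
- jaw_plate (a point): centre of the outer (-x) face of the sliding jaw's upright thumb plate, where a finger pushes it: the face is 40 mm wide along y and reaches from 15 to 40 mm above the table, this point 27.5 mm above the table and 20 mm behind the jaw's rubber face
- cover: the phone's removed back cover, a dark thin plate 146 x 71 x 4 mm lying flat on the table; origin at the centre of its underside, x along its length; not part of the job, to be left alone
- dish: small round steel screw dish, 74 mm across, 18 mm high; origin at the centre of its underside; not part of the job, to be left alone
- driver: slim black precision screwdriver lying on the table, 150 mm long, 12 mm high; origin under its shaft's root, x along it towards the tip (handle 88 mm to -x, blade 60 mm to +x); not part of the job, to be left alone
- tweezers: steel tweezers lying on the table, 125 mm long, 12 mm wide, 8 mm high; origin at mid-length on the table, x along them; not part of the job, to be left alone
- spool: spool of solder standing on its flange, 60 mm across, 40 mm high; origin at the centre of its underside; not part of the job, to be left alone
- bottle: white plastic bottle standing, 56 mm across, 125 mm high; origin at the centre of its underside; not part of the job, to be left alone
- jar: small amber jar with a steel cap, 42 mm across, 30 mm high; origin at the centre of its underside; not part of the job, to be left alone
- brush: small flat brush with a wooden handle lying on the table, 140 mm long, 12 mm wide, 8 mm high; origin on the table 80 mm from the handle's end, x along it towards the bristles; not part of the job, to be left alone
There are look-alikes about, which are no part of the job. There is more than one size of the phone; the one meant has the size given above.

How it is judged:
At the end, for the whole second after the job is handed in: the phone lies flat on the bed, its camera end within 3 mm of the end stop, its long side within 2.5 mm of the fixed jaw and square to it within 0.03 rad, the sliding jaw within about 2 mm of the phone's other side (joint above 0.0515), everything at rest (x of phone in the frame of holder above 0.00175 m and y of phone in the frame of holder between -0.003 and 0.004 m and angle between the y axis of phone and the y axis of holder, either way round below 0.03 rad and z of phone in the frame of holder below 0.017 m and angle between phone's own z axis and vertical below 0.04 rad and value of joint jaw above 0.0515 m and linear speed of phone below 0.01 m/s); the robot touches nothing.
It fails at once if the phone is lifted, carried or tipped off the bed (z of phone in the frame of holder above 0.02 m or angle between phone's own z axis and vertical above 0.12 rad).
It fails at once if the phone is pinched or pushed roughly by the fingers (over 32 N) (contact force between the fingers and phone above 32 N).
It fails at once if something else on the bench is moved by more than 15 mm (distance of any of cover, dish, driver, tweezers, spool, bottle, jar, brush from where it was at the start of the episode above 0.015 m).
It also fails if it takes over 51 s, if anything falls off the work surface, if the arm or the gripper's body presses on something with over 40 N, if the wrist force passes 120 N, or if a joint passes its speed limit or range.

## Robot

A 7-joint arm with a two-finger parallel gripper is mounted at the origin on the work surface. World frame = base frame: x ahead of the robot, y to its left, z up, the work surface at z = 0. Lengths are in m, angles in rad, forces in N, time in s.
With the tool pointing down it reaches from about 0.425 to 0.8 m from the base axis. Payload 8.3 kg.
Tool frame: the origin (TCP) lies on the mounting face of the last link; the fingertips stand 173 mm ahead of it and the grasp point (between the pads) lies 155 mm ahead of it; z points along the fingers, x is the direction in which the jaws open and shut, and the axes are right-handed (so a half turn about z gives the same grasp; the last joint's range is limited). The gripper opens to 85 mm and grips with 20 to 120 N. Pads are 22 mm wide; open, the fingers measure 114 mm over their backs; the gripper's body (76 mm by 85 mm) begins 54 mm behind the grasp point. The pads swing forward as they close: fully open they stand 13 mm farther back than shut.
Start: joints at [-1.362, 0.383, 0.016, 1.37, -0.006, 1.388, -0.046], TCP at [0.168, 0.602, 0.405] pointing down, gripper open.
Joint ranges: [-2.95, 2.95], [-0.25, 2.06], [-1.52, 1.56], [0.18, 2.33], [-1.44, 4.58], [0.02, 2.06], [-3.01, 3.01]. Speed limits (rad/s): [2.39, 2.39, 3.01, 3.01, 3.14, 3.14, 3.14].

## Interface

Orientations are given as [roll, pitch, yaw] about the fixed x, y, z axes, in that order (R = Rz(yaw) Ry(pitch) Rx(roll)).
In Python, from bench import arm gives the robot as it stands.
- The arm moves only by the tool jog_arm, never from a script. Its argument "commands" is a list of rows, each a list of 3 entries, a list of its own where there are three numbers: the turn, a rotation vector about the tool's x, y, z in units of 6 degrees (1.0 is 6 degrees), then the shift along the tool's x, y, z in units of 50 mm (1.0 is 50 mm), then the closure in counts, from 0 (fully open) to 255 (shut). A call has 1 to 12 rows; each row is the pose to reach, as a shift and turn from the pose measured when the call began, along the tool's axes at that moment; what a row does not reach only later rows make up. A row lasts 1/8 s, in which the tool goes at most 62.5 mm and 10.7 degrees, less where a joint would pass 70% of its speed; a pose out of reach is approached as far as the arm can. A call with a gripper value outside its range is refused whole. The fingers move at their own pace and stop on an object; "grip_force" is the grip in N (left out, the last holds). Time passes only in rows, so rows that repeat a pose let the fingers close. It gives the time, the measured TCP pose, the force and the opening at its end, in the units of the state.
- arm.get_obs(): the state, without advancing time (a new reading comes with each control period).
- arm.read_camera(name): name is "scene" or "side" or "wrist"; returns a dict with "image" (400x640x3 uint8, red, green, blue), "mtx" (3x3 intrinsics, pixels), "pose" (4x4, takes a point from camera to world coordinates). Camera axes: x right, y down, z forward; pixel columns grow to the right and rows downward; lengths in m; the calibration is good to about 2 mm. A picture is of the moment at which its call begins. There is no depth.
- arm.job_done(): hands the job in, once; it reports no verdict.
The state is a dict: "time_s": time; "joints": joint angles; "joint_velocities": joint speeds; "joint_torque": joint torques, N m; "eef_pos": TCP position; "tool_rot": TCP orientation; "wrist_force": force on the tool from outside, world axes, zero at the start; "torque": the same for the moment, N m; "width": finger opening in m.
Only numpy, scipy, OpenCV 4.12 (cv2) and the standard library are available. Lean on these libraries where they do the work, as an engineer would, in place of code of your own. Each camera call takes 0.05 s, during which the arm holds its last target.

## Working session

There is one attempt and no reset: what is moved stays moved. The work goes in short steps, Python scripts to look and compute and a tool call to move; the robot and the scene stay as the last step left them, time stands still between calls to the robot, and variables do not carry over. Pictures are saved under pics/ and viewed, and the job is handed in when it is done.

Besides the shell and the picture viewer there is one more tool, called after "Emit:" as name([rows], argument=value, ...), one row to a line, values as JSON. jog_arm: Moves the arm, as the interface text tells. Its arguments: {"type":"object","properties":{"commands":{"type":"array","items":{"type":"array"}},"grip_force":{"type":"number"}},"required":["commands"]}

```bash
mkdir -p pics; ls; python3 - <<'E'
from bench import arm
import cv2,numpy as np
o=arm.get_obs();print({k:np.round(v,3).tolist() for k,v in o.items()})
for n in("scene","side","wrist"):
    d=arm.read_camera(n);cv2.imwrite(f"pics/{n}0.png",d["image"][:,:,::-1]);print(n,np.round(d["mtx"],1).tolist(),np.round(d["pose"],4).tolist())
    np.savez(f"{n}0.npz",**d)
E
```

```text
pics
{'time_s': 0.0, 'joints': [-1.362, 0.384, 0.016, 1.371, -0.006, 1.388, -0.046], 'joint_velocities': [-0.002, 0.0, -0.002, -0.001, 0.001, -0.0, 0.0], 'joint_torque': [-0.0, -62.759, 0.844, -37.182, 0.017, 0.014, -0.0], 'eef_pos': [0.168, 0.602, 0.404], 'tool_rot': [3.142, 0.002, 1.299], 'wrist_force': [-0.354, -0.374, -0.465], 'torque': [-0.007, 0.005, -0.017], 'width': 0.085}
scene [[484.7, 0.0, 322.1], [0.0, 484.7, 191.3], [0.0, 0.0, 1.0]] [[-0.7841, 0.4206, -0.4564, 1.0039], [0.6204, 0.5485, -0.5605, 0.5908], [0.0146, -0.7227, -0.691, 0.6813], [0.0, 0.0, 0.0, 1.0]]
side [[408.0, 0.0, 314.8], [0.0, 408.0, 203.7], [0.0, 0.0, 1.0]] [[0.9762, -0.1448, 0.1615, 0.4304], [-0.2162, -0.711, 0.6691, -0.4666], [0.018, -0.6881, -0.7254, 0.634], [0.0, 0.0, 0.0, 1.0]]
wrist [[347.1, 0.0, 318.0], [0.0, 347.1, 202.2], [0.0, 0.0, 1.0]] [[0.2679, 0.9108, 0.3142, 0.0875], [0.9635, -0.2526, -0.0893, 0.6237], [-0.002, 0.3266, -0.9452, 0.3716], [0.0, 0.0, 0.0, 1.0]]
```

View pics/scene0.png

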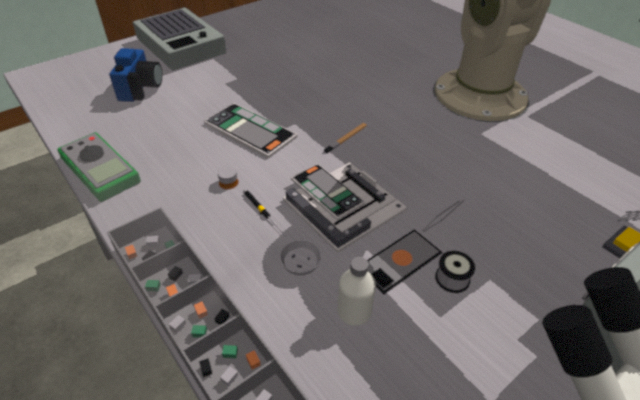

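View pics/side0.png

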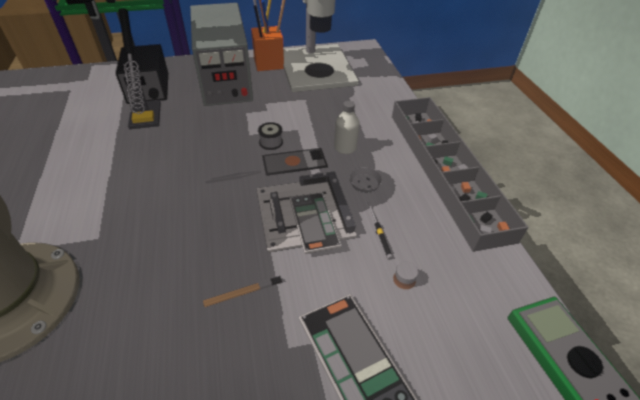

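View pics/wrist0.png

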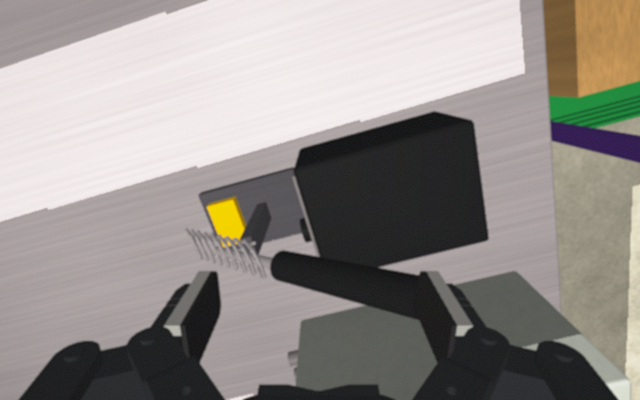

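The scene image has two candidates: the phone in the holder (scene 340,192; side 315,222) and a larger tablet-like one on the table (scene 250,128; side 360,355). The dark cover (scene 402,258) isn't a phone. I choose the one in the holder and will check it in a close crop.

```bash
python3 - <<'E'
import cv2
a=cv2.imread("pics/scene0.png")[150:260,270:420];cv2.imwrite("pics/sc_crop.png",cv2.resize(a,None,fx=5.3,fy=5.3,interpolation=cv2.INTER_CUBIC))
a=cv2.imread("pics/side0.png")[160:260,245:365];cv2.imwrite("pics/si_crop.png",cv2.resize(a,None,fx=6,fy=6,interpolation=cv2.INTER_CUBIC))
E
```

```text
(no output)
```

View pics/sc_crop.png

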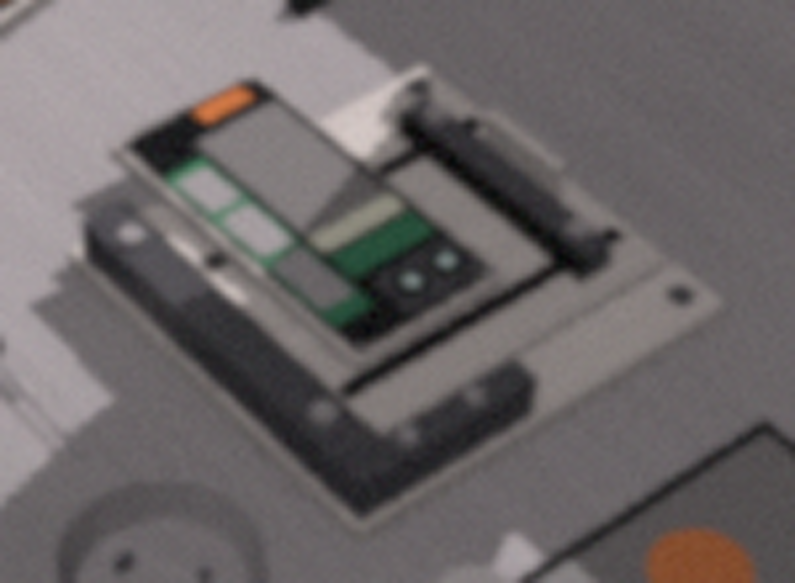

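View pics/si_crop.png

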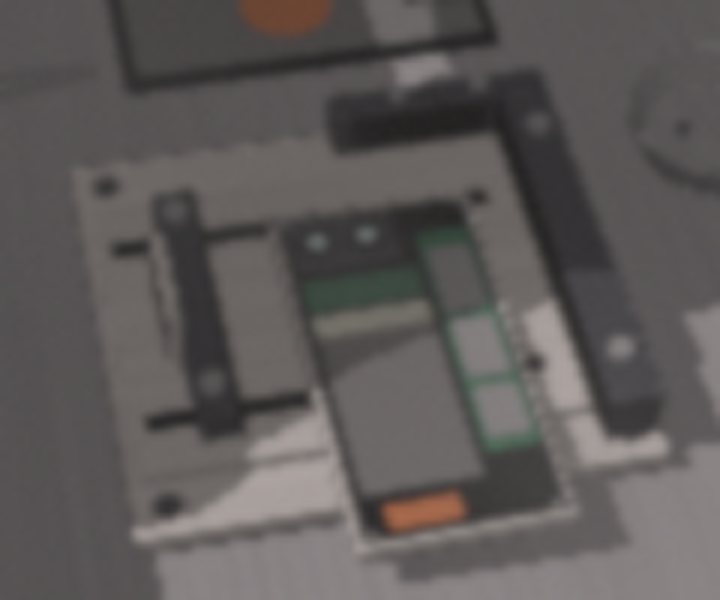

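The crops confirm it: the phone lies on the holder bed with its lens end (scene crop 430,270; side crop 340,238) towards the end stop and its orange end overhanging. Next I fit the poses from these corners.

```bash
cat > h.py <<'E'
import numpy as np,cv2
from scipy.optimize import least_squares
def proj(P,d):
    T=np.linalg.inv(d["pose"]);p=P@T[:3,:3].T+T[:3,3];q=p@d["mtx"].T;return q[:,:2]/q[:,2:]
def w2(p,pose,z):
    x,y,a=pose;p=np.array(p,float);c,s=np.cos(a),np.sin(a)
    return np.c_[x+c*p[:,0]-s*p[:,1],y+s*p[:,0]+c*p[:,1],np.broadcast_to(z,len(p))]
def fit(obs,x0): # obs: list of (d, model xy, z, px)
    f=lambda q:np.concatenate([(proj(w2(m,q,z),d)-px).ravel() for d,m,z,px in obs])
    r=least_squares(f,x0,loss="soft_l1");return r.x,f(r.x)
def crop2px(c,s,ox,oy): return (np.array(c,float)+.5)/s-.5+[ox,oy]
def inh(h,p):
    c,s=np.cos(h[2]),np.sin(h[2]);d=np.array(p[:2])-h[:2];return np.array([c*d[0]+s*d[1],-s*d[0]+c*d[1],p[2]-h[2]])
PH=[(-.03575,.0735),(.03575,.0735),(-.03575,-.0735),(.03575,-.0735)]
E
python3 - <<'E'
from h import *
sc=dict(np.load("scene0.npz"));si=dict(np.load("side0.npz"))
S=lambda c:crop2px(c,5.3,270,150);I=lambda c:crop2px(c,6,245,160)
B=[(-.115,.089),(.062,.089),(-.115,-.083),(.062,-.083)]
for name,obs in {"both":[0,1],"sc":[0],"si":[1]}.items():
    o=[(sc,B,.01,S([(718,298),(360,522),(425,68),(75,255)])),(si,[B[0],B[2],B[3]],.01,I([(78,172),(138,530),(665,440)]))]
    h,r=fit([o[i] for i in obs],[.6,-.1,-1.])
    best=min((fit([o[i] for i in obs],[.6,-.1,a]) for a in np.arange(-3,3.1,1)),key=lambda t:(t[1]**2).sum());h,r=best
    p=[(sc,PH,.022,S([(490,268),(358,352),(255,80),(115,152)])),(si,PH,.022,I([(280,232),(468,203),(360,548),(578,505)]))]
    ph,rp=fit([p[i] for i in obs],h)
    print(name,h.round(4),r.round(1),ph.round(4),rp.round(1),"rel",inh(h,ph).round(4))
    # scene image of spool/bottle rough table pos
E
```

```text
both [0.5707 0.0937 0.0026] [ 2.8  1.1  0.5  2.3  0.2 -0.8 -1.5 -0.8 -1.  -0.9  0.2  1.2  1.6  1.5] [0.5562 0.0553 0.0141] [ 3.2  1.  -0.1  1.9 -0.1 -2.3 -1.2 -1.8 -1.6 -1.6  0.1 -1.9  0.   0.9
  0.7  1.4] rel [-0.0146 -0.0383  0.0114]
sc [0.57   0.0917 0.0046] [ 2.3  0.3  0.2  1.4 -0.3 -1.5 -1.8 -1.5] [0.5558 0.0548 0.0193] [ 3.2  0.6  0.1  1.6 -0.4 -2.5 -1.3 -1.9] rel [-0.0143 -0.0368  0.0147]
si [0.5707 0.0963 0.0015] [-1.1 -1.8 -0.1  0.1  1.2  0.5] [0.5565 0.0557 0.0084] [-1.3 -1.9  0.4 -2.  -0.1  0.6  0.6  1.3] rel [-0.0143 -0.0406  0.0069]
```

```bash
cat >> h.py <<'E'
def ray(px,d,z):
    v=d["pose"][:3,:3]@np.linalg.inv(d["mtx"])@[px[0],px[1],1];o=d["pose"][:3,3];return (o+v*(z-o[2])/v[2])[:2].round(3)
E
python3 - <<'E'
from h import *
sc=dict(np.load("scene0.npz"));si=dict(np.load("side0.npz"))
for n,z,a,b in [("spool",.04,(457,264),(270,129)),("bottlebase",0,(356,318),(346,148)),("dish",.018,(300,258),(364,178)),("tweez1",0,(463,202),(260,173)),("tweez2",0,(423,230),(205,181)),("brush1",0,(366,126),(204,302)),("brush2",0,(326,152),(282,281)),("jar",.03,(229,172),(404,270)),("driver",0,(245,192),(388,255)),("drv2",0,(280,230),(372,207)),("cover",.004,(402,258),(294,161))]:
    print(n,ray(a,sc,z),ray(b,si,z))
E
```

```text
spool [0.511 0.344] [0.51  0.346]
bottlebase [0.693 0.301] [0.688 0.288]
dish [0.7  0.16] [0.692 0.156]
tweez1 [0.349 0.234] [0.469 0.238]
tweez2 [0.468 0.237] [0.345 0.236]
brush1 [ 0.332 -0.074] [ 0.332 -0.073]
brush2 [ 0.469 -0.056] [ 0.472 -0.059]
jar [ 0.688 -0.096] [ 0.685 -0.1  ]
driver [ 0.679 -0.055] [ 0.68  -0.043]
drv2 [0.682 0.072] [0.689 0.084]
cover [0.55  0.262] [0.553 0.26 ]
```

Emit:
jog_arm([
  [[0,0,-0.5],[-1.5,1.9,0],0],
  [[0,0,-1],[-2.5,3.1,0],0],
  [[0,0,-1.5],[-3.4,4.2,0],0],
  [[0,0,-2],[-4.3,5.3,0],100],
  [[0,0,-2.6],[-5.2,6.4,0],200],
  [[0,0,-2.6],[-6.1,7.5,0],255],
  [[0,0,-2.6],[-7,8.6,0],255],
  [[0,0,-2.6],[-7.8,9.6,0],255],
  [[0,0,-2.6],[-8.3,10.2,0],255],
  [[0,0,-2.6],[-8.5,10.5,0],255],
  [[0,0,-2.6],[-8.5,10.5,0],255],
  [[0,0,-2.6],[-8.5,10.5,0],255],
], grip_force=30)

```text
time_s: 1.65
eef_pos: [0.5606, 0.0469, 0.4042]
tool_rot: [-3.141, 0.004, 1.564]
wrist_force: [-1.0, -0.0, 0.1]
width: 0.0
```

```bash
python3 - <<'E'
from bench import arm
import cv2,numpy as np
o=arm.get_obs();print({k:np.round(v,4).tolist() for k,v in o.items()})
for n in ("wrist",):
    d=arm.read_camera(n);cv2.imwrite(f"pics/{n}1.png",d["image"][:,:,::-1]);np.savez(f"{n}1.npz",**d);print(d["pose"].round(3).tolist())
E
```

```text
{'time_s': 1.65, 'joints': [-0.527, 0.2609, 0.474, 1.5654, -0.1169, 1.3451, 1.5231], 'joint_velocities': [-0.0514, -0.027, -0.0706, 0.0285, -0.0093, 0.0064, -0.0489], 'joint_torque': [1.4226, -48.7846, 5.9633, -37.1631, 0.0758, -0.1534, 0.8977], 'eef_pos': [0.5606, 0.0469, 0.4042], 'tool_rot': [-3.1412, 0.0041, 1.5637], 'wrist_force': [-0.9657, -0.0372, 0.1416], 'torque': [0.0751, -0.0057, -0.0091], 'width': 0.0}
[[0.007, 0.945, 0.326, 0.477], [1.0, -0.005, -0.006, 0.047], [-0.004, 0.326, -0.945, 0.372], [0.0, 0.0, 0.0, 1.0]]
```

View pics/wrist1.png

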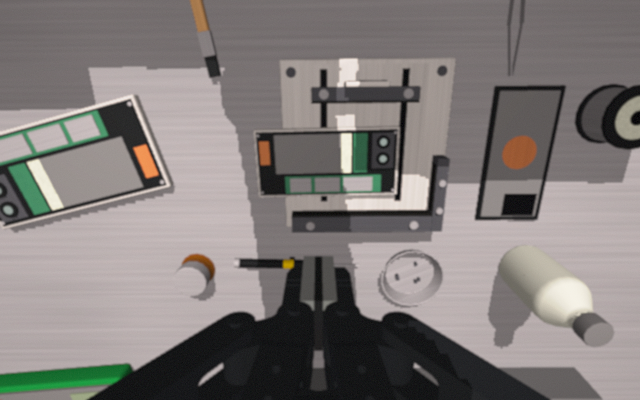

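```bash
python3 - <<'E'
import cv2
a=cv2.imread("pics/wrist1.png")[45:245,245:465];cv2.imwrite("pics/w1c.png",cv2.resize(a,None,fx=3,fy=3,interpolation=cv2.INTER_CUBIC))
E
```

```text
(no output)
```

View pics/w1c.png

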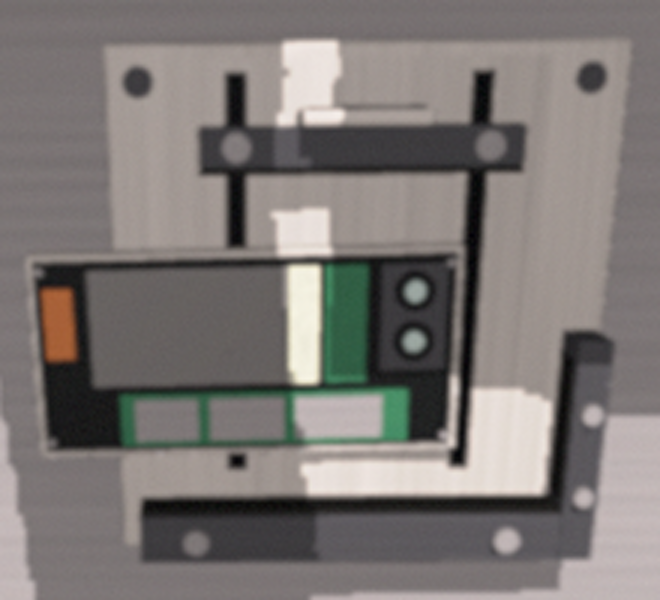

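```bash
python3 - <<'E'
from h import *
w=dict(np.load("wrist1.npz"));sc=dict(np.load("scene0.npz"));si=dict(np.load("side0.npz"))
W=lambda c:crop2px(c,3,245,45)
o=[(w,[(-.115,-.083),(-.115,.089),(.062,.089)],.01,W([(105,45),(630,40),(560,588)])),(w,[(.04,-.075),(.06,-.075)],.03,W([(141,515),(142,562)]))]
h,r=fit(o,[.57,.094,0]);print(h.round(4),r.round(1))
p,rp=fit([(w,PH,.022,W([(26,259),(464,246),(44,455),(459,449)]))],[.556,.055,0]);print(p.round(4),rp.round(1),inh(h,p).round(4))
for n,z,c in [("jawface",.028,(362,172)),("plateL",.04,(303,107)),("plateR",.04,(433,107))]:
    print(n,inh(h,[*ray(W(c),w,z),0]).round(4),ray(W(c),w,z))
E
```

```text
[ 0.5713  0.0902 -0.0029] [ -0.5  -0.3   2.8   0.6   6.2 -12.9  -1.2   0.   -0.9   1.7]
[0.5583 0.0534 0.9594] [ 87.  -48.5  -0.5  -0.7   0.3   6.  -82.8  42.8] [-0.0129 -0.0368  0.9623]
jawface [-0.0763 -0.0004  0.0029] [0.495 0.09 ]
plateL [-0.0952 -0.0204  0.0029] [0.476 0.07 ]
plateR [-0.0954  0.0186  0.0029] [0.476 0.109]
```

```bash
python3 - <<'E'
from h import *
w=dict(np.load("wrist1.npz"))
W=lambda c:crop2px(c,3,245,45)
o=[(w,[(-.115,-.083),(-.115,.089)],.01,W([(105,45),(630,40)])),(w,[(.04,-.075),(.06,-.075)],.03,W([(141,515),(142,562)]))]
h,r=fit(o,[.57,.094,0]);print(h.round(4),r.round(1))
p,rp=fit([(w,PH,.022,W([(464,246),(459,449),(26,259),(44,455)]))],[.556,.055,0]);print(p.round(4),rp.round(1),inh(h,p).round(4))
for n,z,c in [("jawface",.028,(362,172)),("plateL",.04,(303,107)),("plateR",.04,(433,107))]:
    print(n,inh(h,[*ray(W(c),w,z),0]).round(4),ray(W(c),w,z))
E
```

```text
[0.5709 0.0907 0.0023] [-0.6 -0.2  2.9 -0.3 -0.4  0.  -0.1  1.7]
[0.5562 0.0541 0.0229] [ 1.5 -0.6 -0.1  0.4 -0.5 -0.6 -0.4  2.1] [-0.0148 -0.0366  0.0205]
jawface [-0.0759 -0.0006 -0.0023] [0.495 0.09 ]
plateL [-0.0949 -0.0205 -0.0023] [0.476 0.07 ]
plateR [-0.0949  0.0185 -0.0023] [0.476 0.109]
```

The wrist view shows the phone (250-400, 128-198 px) about 37 mm short of the stop, slightly turned and about 19 mm off the fixed jaw. The sliding jaw is at about 9 mm travel. I go down beyond the open end with shut fingers.

Emit:
jog_arm([
  [[0,0,0],[-1.1,0,0],255],
  [[0,0,0],[-2.2,0,0.8],255],
  [[0,0,0],[-2.2,-0.05,1.8],255],
  [[0,0,0],[-2.2,-0.05,2.8],255],
  [[0,0,0],[-2.2,-0.05,3.6],255],
  [[0,0,0],[-2.2,-0.05,4.1],255],
  [[0,0,0],[-2.2,-0.05,4.2],255],
  [[0,0,0],[-2.2,-0.05,4.2],255],
  [[0,0,0],[-2.2,-0.05,4.2],255],
])

```text
time_s: 2.82
eef_pos: [0.5573, -0.0607, 0.1957]
tool_rot: [3.14, 0.002, 1.568]
wrist_force: [0.1, 0.5, 0.2]
width: 0.0002
```

```bash
cat > look.py <<'E'
import sys
from bench import arm
from h import *
k=sys.argv[1]
o=arm.get_obs();print({n:np.round(o[n],4).tolist() for n in("time_s","eef_pos","tool_rot","wrist_force")})
out=[]
for n in sys.argv[2:]:
    d=arm.read_camera(n);np.savez(f"{n}{k}.npz",**d);im=np.ascontiguousarray(d["image"][:,:,::-1])
    if n=="scene": im=im[130:280,260:430];s=4
    elif n=="side": im=im[140:290,230:400];s=4
    else: s=1
    im=cv2.resize(im,None,fx=s,fy=s,interpolation=cv2.INTER_CUBIC);cv2.imwrite(f"pics/{n}{k}.png",im)
E
python3 look.py 2 scene side
```

```text
{'time_s': 2.825, 'eef_pos': [0.5573, -0.0607, 0.1957], 'tool_rot': [3.1404, 0.0023, 1.5677], 'wrist_force': [0.1459, 0.5444, 0.1528]}
```

View pics/scene2.png

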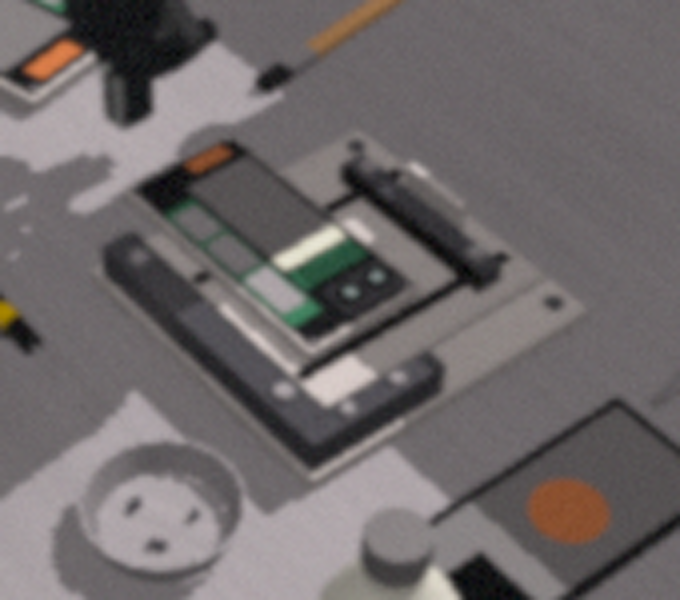

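View pics/side2.png

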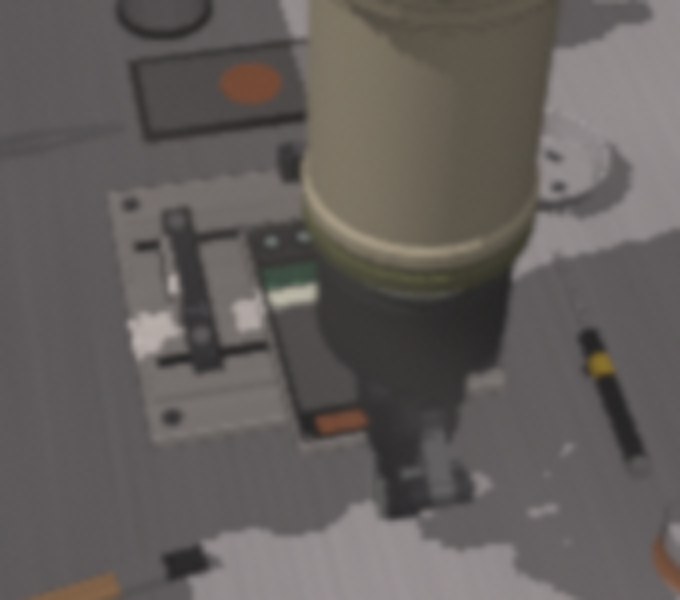

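```bash
python3 - <<'E'
from h import *
d=dict(np.load("scene2.npz"))
P=np.array([[.557,-.0607+s,.0227] for s in(-.015,0,.015)]+[[.557,-.0607,.06]]);print((proj(P,d)-[260,130])*4)
E
```

```text
[[111.80109929  99.54698061]
 [128.29854594 113.92571078]
 [145.06908856 128.54246404]
 [126.25752006  58.18976058]]
```

Emit:
jog_arm([
  [[0,0,0],[0,0,0.1],255],
  [[0,0,0],[0,0,0.18],255],
  [[0,0,0],[0.2,0,0.18],255],
  [[0,0,0],[0.35,0,0.18],255],
  [[0,0,0],[0.45,0,0.18],255],
  [[0,0,0],[0.55,0,0.18],255],
  [[0,0,0],[0.65,0,0.18],255],
  [[0,0,0],[0.75,0,0.18],255],
  [[0,0,0],[0.85,0,0.18],255],
  [[0,0,0],[0.93,0,0.18],255],
  [[0,0,0],[1.0,0,0.18],255],
  [[0,0,0],[1.0,0,0.18],255],
])

```text
time_s: 4.42
eef_pos: [0.5574, -0.0104, 0.1864]
tool_rot: [3.141, 0.002, 1.568]
wrist_force: [0.4, -0.0, 0.1]
width: 0.0001
```

```bash
python3 look.py 3 scene wrist
```

```text
{'time_s': 4.425, 'eef_pos': [0.5574, -0.0104, 0.1864], 'tool_rot': [3.1407, 0.002, 1.5678], 'wrist_force': [0.4128, -0.034, 0.0618]}
```

View pics/scene3.png

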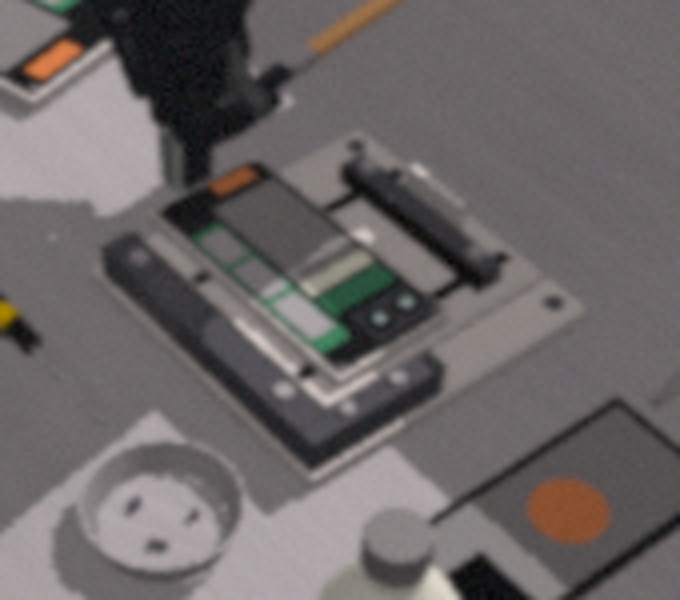

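View pics/wrist3.png

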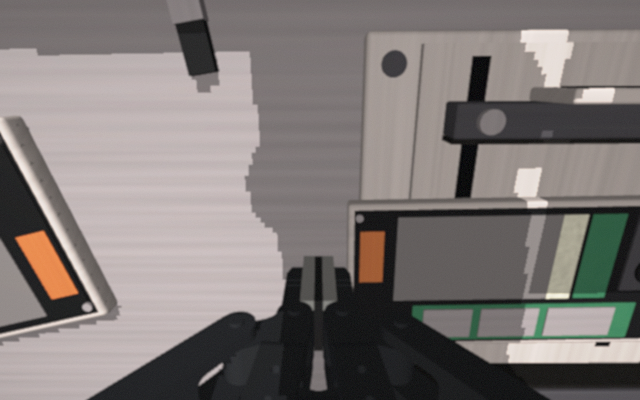

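```bash
python3 - <<'E'
from h import *
w=dict(np.load("wrist3.npz"));sc=dict(np.load("scene3.npz"))
print(ray((349,203),w,.022),ray((628,197),w,.022),ray((351,270),w,.022))
S=lambda c:crop2px(c,4,260,130)
p,r=fit([(sc,PH,.022,S([(443,310),(340,378),(265,163),(155,215)]))],[.556,.08,0]);print(p.round(4),r.round(1))
E
```

```text
[0.52  0.001] [0.518 0.112] [0.551 0.003]
[ 0.5551  0.0781 -0.0026] [ 3.1  0.9  0.1  0.9 -0.5 -2.6 -0.9 -1.5]
```

Emit:
jog_arm([
  [[0,0,0],[0.08,0,0],255],
  [[0,0,0],[0.16,0,0],255],
  [[0,0,0],[0.22,0,0],255],
  [[0,0,0],[0.26,0,0],255],
  [[0,0,0],[0.26,0,0],255],
])

```text
time_s: 5.15
eef_pos: [0.5574, 0.0026, 0.1863]
tool_rot: [3.141, 0.002, 1.568]
wrist_force: [-0.3, 0.7, 0.6]
width: -0.0
```

Emit:
jog_arm([
  [[0,0,0],[0.02,0,0],255],
  [[0,0,0],[0.02,0,0],255],
])

```text
time_s: 5.4
eef_pos: [0.5574, 0.0036, 0.1863]
tool_rot: [3.141, 0.002, 1.568]
wrist_force: [0.1, -0.6, 0.3]
width: -0.0001
```

```bash
python3 look.py 4 scene wrist
```

```text
{'time_s': 5.4, 'eef_pos': [0.5574, 0.0036, 0.1863], 'tool_rot': [3.1409, 0.0019, 1.5679], 'wrist_force': [0.0746, -0.566, 0.2951]}
```

View pics/scene4.png

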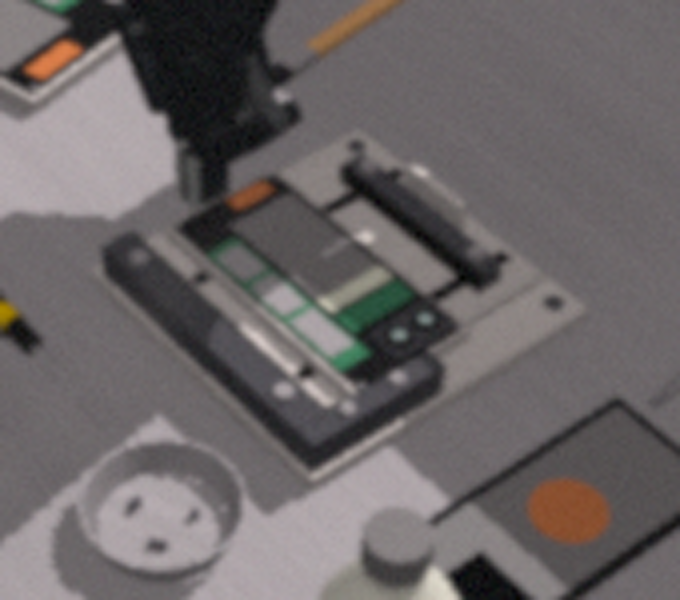

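View pics/wrist4.png

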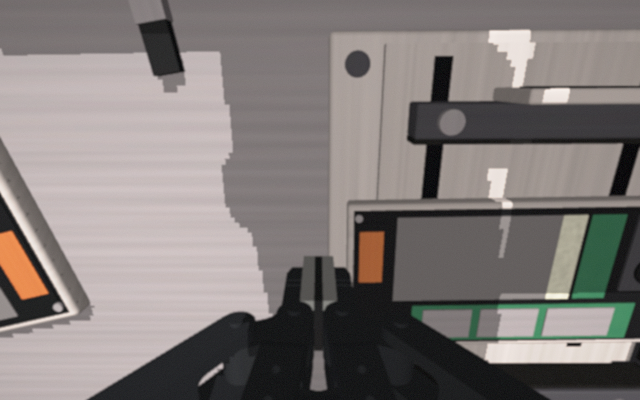

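The phone's lens end is now near the stop (scene crop 440,345). I feel for contact in small steps.

Emit:
jog_arm([
  [[0,0,0],[0.02,0,0],255],
  [[0,0,0],[0.02,0,0],255],
])

```text
time_s: 5.75
eef_pos: [0.5574, 0.0047, 0.1863]
tool_rot: [3.141, 0.002, 1.568]
wrist_force: [0.3, -0.4, -0.8]
width: -0.0003
```

Emit:
jog_arm([
  [[0,0,0],[0.02,0,0],255],
  [[0,0,0],[0.02,0,0],255],
])

```text
time_s: 6.0
eef_pos: [0.5573, 0.0052, 0.1863]
tool_rot: [3.141, 0.002, 1.567]
wrist_force: [-0.1, -3.3, 0.9]
width: 0.0002
```

```bash
python3 look.py 5 side wrist;  python3 - <<'E'
from h import *
w=dict(np.load("wrist5.npz"))
print(w["pose"].round(4)[:3,3])
E
```

```text
{'time_s': 6.0, 'eef_pos': [0.5573, 0.0052, 0.1863], 'tool_rot': [3.1411, 0.0024, 1.5675], 'wrist_force': [-0.1048, -3.3363, 0.8745]}
[0.4741 0.0047 0.1541]
```

View pics/wrist5.png

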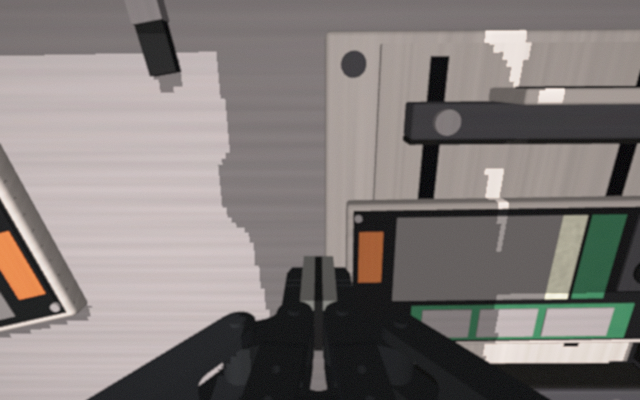

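View pics/side5.png

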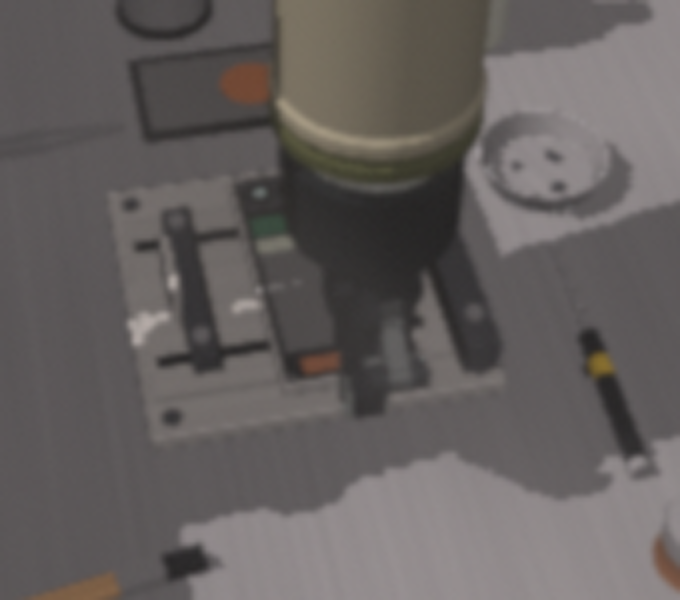

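The finger meets 3.3 N, so the phone is at the stop. Now I back off, rise, and go behind the thumb plate.

Emit:
jog_arm([
  [[0,0,0],[-0.3,0,0],255],
  [[0,0,0],[-0.5,0,-0.5],255],
  [[0,0,0],[-0.5,0,-1.4],255],
  [[0,0,0],[0.2,-0.9,-1.4],255],
  [[0,0,0],[1.0,-1.7,-1.4],255],
  [[0,0,0],[1.6,-2.2,-1.4],255],
  [[0,0,0],[1.7,-2.2,-1.4],255],
  [[0,0,0],[1.7,-2.2,-1.0],255],
  [[0,0,0],[1.7,-2.2,-0.5],255],
  [[0,0,0],[1.7,-2.2,-0.13],255],
  [[0,0,0],[1.7,-2.2,-0.13],255],
  [[0,0,0],[1.7,-2.2,-0.13],255],
])

```text
time_s: 7.6
eef_pos: [0.4484, 0.09, 0.1932]
tool_rot: [3.14, 0.002, 1.566]
wrist_force: [0.2, -0.5, 0.4]
width: -0.0001
```

```bash
python3 look.py 6 scene wrist
```

```text
{'time_s': 7.6, 'eef_pos': [0.4484, 0.09, 0.1932], 'tool_rot': [3.1401, 0.0023, 1.5665], 'wrist_force': [0.2407, -0.5149, 0.4278]}
```

View pics/scene6.png

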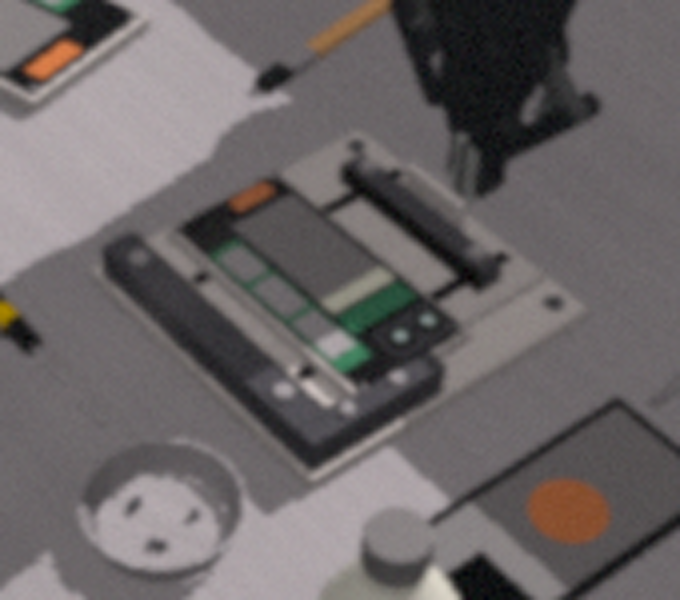

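View pics/wrist6.png

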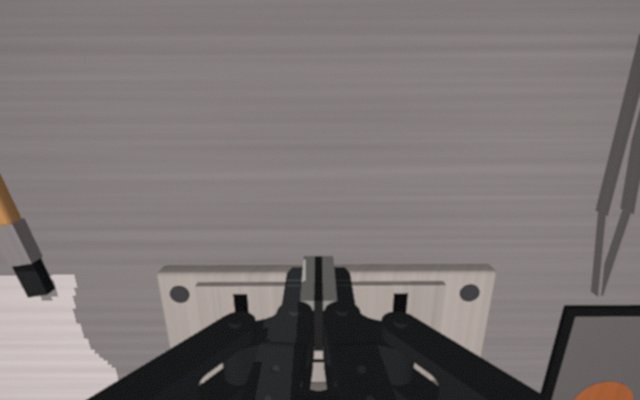

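Emit:
jog_arm([
  [[0,0,0],[0,0.15,0],255],
  [[0,0,0],[0,0.3,0],255],
  [[0,0,0],[0,0.4,0],255],
  [[0,0,0],[0,0.5,0],255],
  [[0,0,0],[0,0.6,0],255],
  [[0,0,0],[0,0.7,0],255],
  [[0,0,0],[0,0.8,0],255],
  [[0,0,0],[0,0.88,0],255],
  [[0,0,0],[0,0.96,0],255],
  [[0,0,0],[0,1.03,0],255],
  [[0,0,0],[0,1.03,0],255],
])

```text
time_s: 9.07
eef_pos: [0.5002, 0.09, 0.1936]
tool_rot: [3.139, 0.002, 1.567]
wrist_force: [0.0, -0.9, 0.6]
width: -0.0001
```

```bash
python3 look.py 7 scene side
```

```text
{'time_s': 9.075, 'eef_pos': [0.5002, 0.09, 0.1936], 'tool_rot': [3.1387, 0.002, 1.5667], 'wrist_force': [0.032, -0.8867, 0.6362]}
```

View pics/scene7.png

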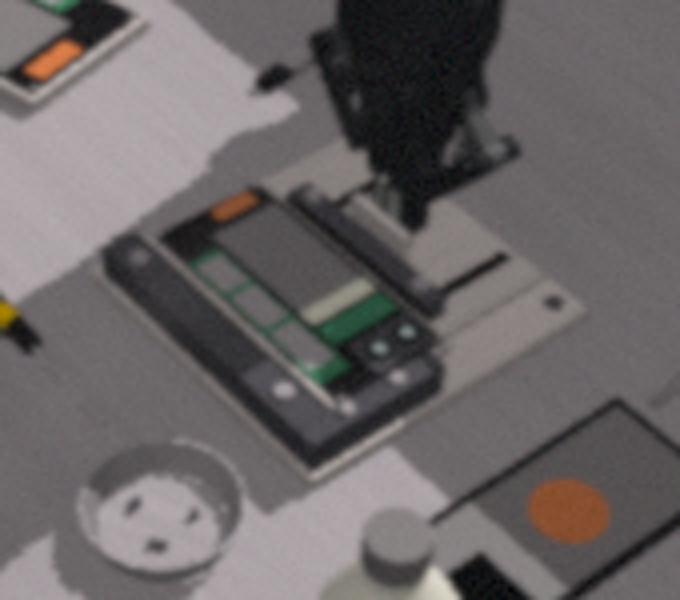

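View pics/side7.png

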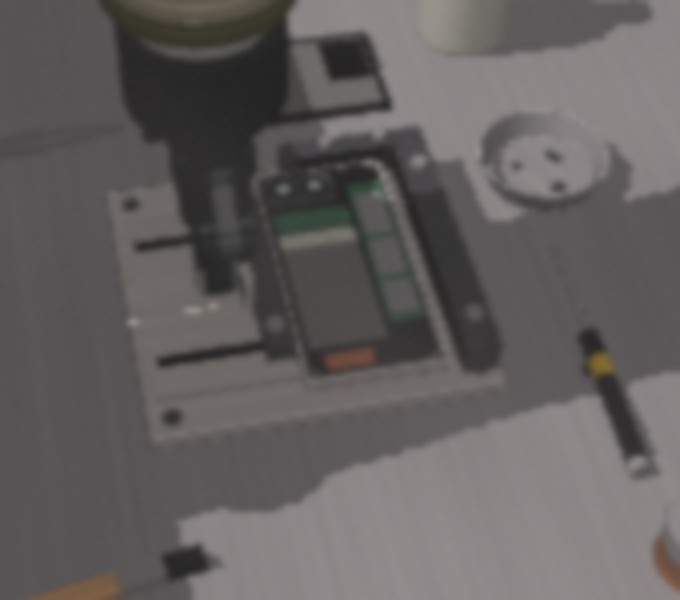

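The jaw carries the phone squarely (side crop 260-450, 160-380), with about 8 mm left to the fixed jaw. I continue in small steps.

Emit:
jog_arm([
  [[0,0,0],[0,0.04,0],255],
  [[0,0,0],[0,0.08,0],255],
  [[0,0,0],[0,0.11,0],255],
  [[0,0,0],[0,0.13,0],255],
  [[0,0,0],[0,0.13,0],255],
])

```text
time_s: 9.8
eef_pos: [0.5065, 0.0899, 0.1937]
tool_rot: [3.139, 0.002, 1.567]
wrist_force: [-3.8, 1.0, 1.3]
width: -0.0002
```

Emit:
jog_arm([
  [[0,0,0],[0,0.02,0],255],
  [[0,0,0],[0,0.02,0],255],
])

```text
time_s: 10.05
eef_pos: [0.5068, 0.0899, 0.1935]
tool_rot: [3.141, 0.002, 1.567]
wrist_force: [-6.3, 1.5, 4.9]
width: 0.0002
```

Emit:
jog_arm([
  [[0,0,0],[0,0.02,0],255],
  [[0,0,0],[0,0.02,0],255],
])

```text
time_s: 10.3
eef_pos: [0.5072, 0.0899, 0.1933]
tool_rot: [-3.14, 0.002, 1.567]
wrist_force: [-7.6, 1.1, 4.3]
width: 0.0003
```

Emit:
jog_arm([
  [[0,0,0],[0,0.03,0],255],
  [[0,0,0],[0,0.03,0],255],
])

```text
time_s: 10.55
eef_pos: [0.5077, 0.0899, 0.1931]
tool_rot: [-3.137, 0.002, 1.567]
wrist_force: [-9.0, 1.3, 6.3]
width: -0.0002
```

```bash
python3 look.py 8 scene side
```

```text
{'time_s': 10.55, 'eef_pos': [0.5077, 0.0899, 0.1931], 'tool_rot': [-3.1371, 0.002, 1.567], 'wrist_force': [-9.0365, 1.284, 6.256]}
```

View pics/scene8.png

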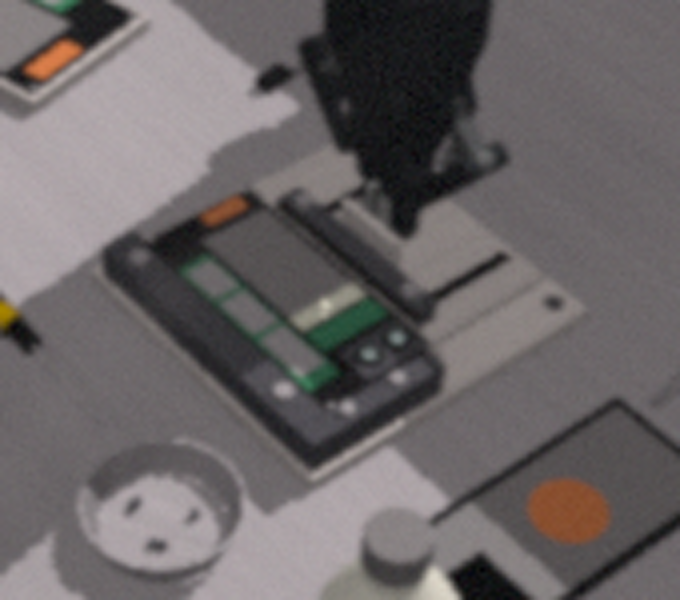

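View pics/side8.png

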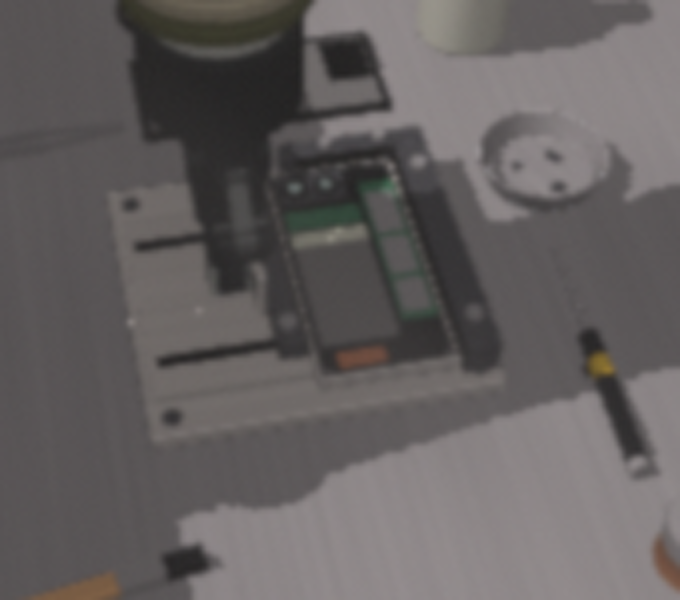

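Emit:
jog_arm([
  [[0,0,0],[0,-0.2,0],255],
  [[0,0,0],[0,-0.5,0],255],
  [[0,0,0],[0,-0.5,-0.8],255],
  [[0,0,0],[0,-0.3,-1.8],255],
  [[0,0,0],[0,0.5,-2.6],255],
  [[0,0,0],[0,1.1,-2.75],255],
  [[0,0,0],[0,1.25,-2.75],255],
  [[0,0,0],[0,1.25,-2.75],255],
  [[0,0,0],[0,1.25,-2.75],255],
])

```text
time_s: 11.78
eef_pos: [0.5698, 0.0899, 0.3295]
tool_rot: [-3.136, 0.002, 1.567]
wrist_force: [-0.5, 0.5, 0.6]
width: 0.0003
```

```bash
python3 look.py 9 wrist; python3 -c "
import cv2
a=cv2.imread('pics/wrist9.png')[70:270,180:440];cv2.imwrite('pics/w9c.png',cv2.resize(a,None,fx=3,fy=3,interpolation=cv2.INTER_CUBIC))"
```

```text
{'time_s': 11.775, 'eef_pos': [0.5698, 0.0899, 0.3295], 'tool_rot': [-3.1355, 0.0022, 1.5669], 'wrist_force': [-0.5156, 0.4711, 0.6036]}
```

View pics/w9c.png

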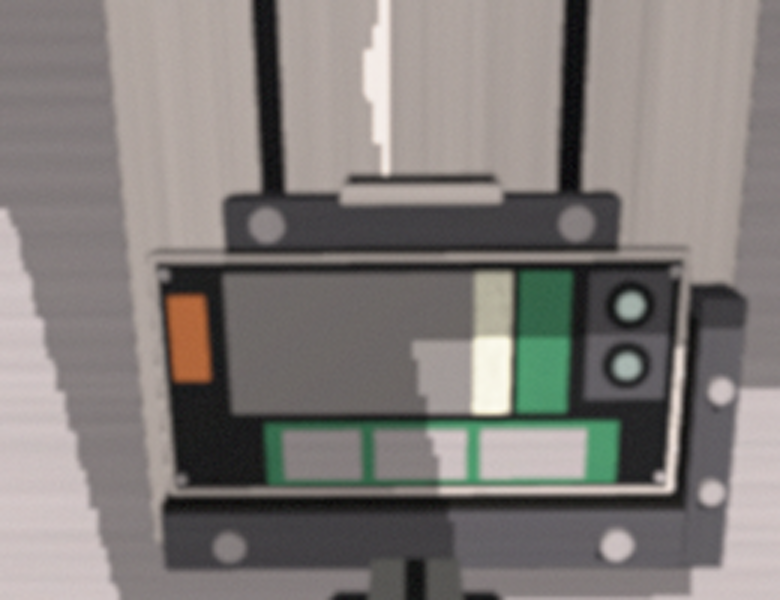

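```bash
python3 - <<'E'
from h import *
w=dict(np.load("wrist9.npz"))
W=lambda c:crop2px(c,3,180,70)
p,r=fit([(w,PH,.022,W([(690,246),(676,497),(150,252),(167,497)]))],[.575,.09,0]);print(p.round(4),r.round(1))
# fixed-jaw top edges and stop
for n,z,c in [("fj -y face top",.03,(163,513)),("fj back -y",.03,(165,569)),("fj back right",.03,(720,566)),("stop face top",.03,(694,330)),("stop -x end",.03,(745,326)),("slidejaw face",.028,(425,250)),("plate top outer",.04,(422,177))]:
    print(n,ray(W(c),w,z))
H=[.5715,.0905,.0028]
q=lambda m,z:(((proj(w2(m,H,z),w)-[180,70])+.5)*3-.5).round(0).tolist()
print("pred phone",q([(x+.004,y) for x,y in PH],.022));print("fj",q([(.04,-.075),(.06,-.075),(.04,.0735),(-.013,.0735)],.03))
E
```

```text
[0.574  0.0899 0.0039] [ 1.8  0.8 -0.  -0.9 -1.8  0.   0.   0.1]
fj -y face top [0.611 0.017]
fj back -y [0.629 0.016]
fj back right [0.628 0.176]
stop face top [0.558 0.163]
stop -x end [0.557 0.176]
slidejaw face [0.537 0.091]
plate top outer [0.517 0.09 ]
pred phone [[698.0, 254.0], [678.0, 499.0], [148.0, 257.0], [169.0, 502.0]]
fj [[158.0, 514.0], [164.0, 577.0], [684.0, 512.0], [699.0, 330.0]]
```

The overhead view shows the phone within 1–2 mm of seated (edges at crop 150-690, 250-497), and the jaw at only about 51–52 mm. That is marginal, so I push the jaw again, more firmly.

Emit:
jog_arm([
  [[-0.06,0,0],[0,-1,0],255],
  [[-0.06,0,0],[0,-1.8,0],255],
  [[-0.06,0,0],[0,-1.8,0.6],255],
  [[-0.06,0,0],[0,-1.8,1.5],255],
  [[-0.06,0,0],[0,-1.8,2.4],255],
  [[-0.06,0,0],[0,-1.8,2.73],255],
  [[-0.06,0,0],[0,-1.8,2.73],255],
  [[-0.06,0,0],[0,-1.8,2.73],255],
])

```text
time_s: 12.82
eef_pos: [0.4799, 0.0901, 0.1953]
tool_rot: [3.139, 0.001, 1.567]
wrist_force: [0.4, 0.4, 0.1]
width: -0.0003
```

```bash
python3 look.py 10 scene
```

```text
{'time_s': 12.825, 'eef_pos': [0.4799, 0.0901, 0.1953], 'tool_rot': [3.1387, 0.0012, 1.5669], 'wrist_force': [0.4443, 0.3785, 0.0717]}
```

View pics/scene10.png

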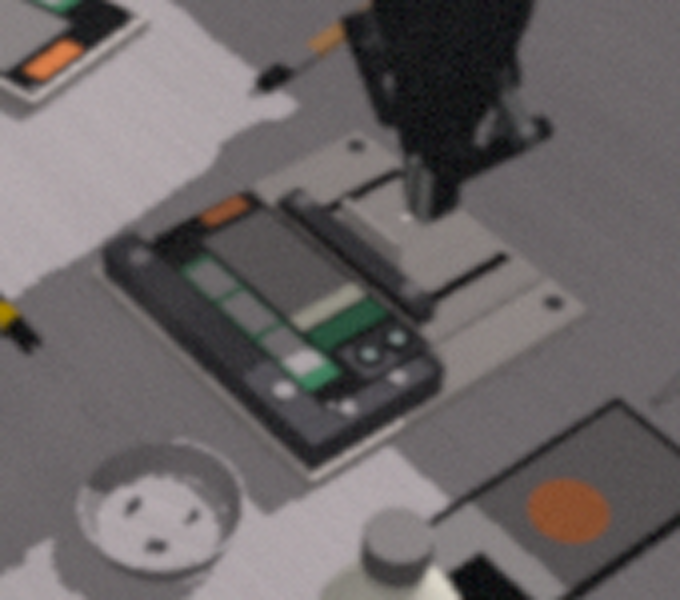

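Emit:
jog_arm([
  [[0,0,0],[0,0.2,0.03],255],
  [[0,0,0],[0,0.4,0.03],255],
  [[0,0,0],[0,0.5,0.03],255],
  [[0,0,0],[0,0.55,0.03],255],
  [[0,0,0],[0,0.58,0.03],255],
  [[0,0,0],[0,0.61,0.03],255],
  [[0,0,0],[0,0.63,0.03],255],
  [[0,0,0],[0,0.63,0.03],255],
])

```text
time_s: 13.88
eef_pos: [0.5082, 0.0901, 0.1925]
tool_rot: [-3.134, 0.001, 1.568]
wrist_force: [-18.0, -0.1, 11.0]
width: -0.0001
```

18 N with hardly any further travel, so the stack is seated hard. Next I nudge the free end once more, gently, to check it's at the stop.

Emit:
jog_arm([
  [[-0.07,0,0],[0,-0.2,0],255],
  [[-0.07,0,0],[0,-0.4,-0.2],255],
  [[-0.07,0,0],[0,-0.4,-1.3],255],
  [[-0.07,0,0],[-0.9,0.2,-1.4],255],
  [[-0.07,0,0],[-1.8,0.9,-1.4],255],
  [[-0.07,0,0],[-2.4,1.3,-1.4],255],
  [[-0.07,0,0],[-2.4,1.34,-1.3],255],
  [[-0.07,0,0],[-2.4,1.34,-0.6],255],
  [[-0.07,0,0],[-2.4,1.34,0],255],
  [[-0.07,0,0],[-2.4,1.34,0.1],255],
  [[-0.07,0,0],[-2.4,1.34,0.12],255],
  [[-0.07,0,0],[-2.4,1.34,0.12],255],
])

```text
time_s: 15.38
eef_pos: [0.5753, -0.0299, 0.1876]
tool_rot: [3.139, 0.001, 1.568]
wrist_force: [-0.5, 0.2, 0.5]
width: -0.0001
```

```bash
python3 look.py 11 scene side
```

```text
{'time_s': 15.375, 'eef_pos': [0.5753, -0.0299, 0.1876], 'tool_rot': [3.1393, 0.0012, 1.568], 'wrist_force': [-0.4923, 0.1719, 0.5033]}
```

View pics/scene11.png

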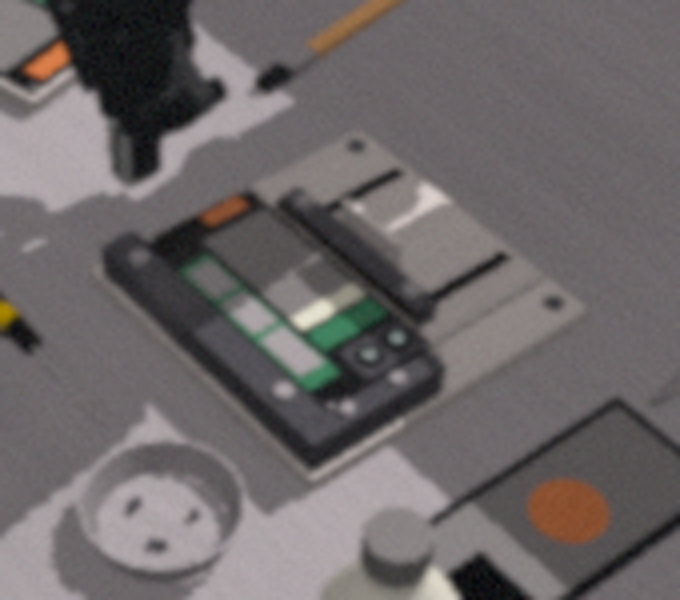

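Emit:
jog_arm([
  [[0,0,0],[0.3,0,0],255],
  [[0,0,0],[0.5,0,0],255],
  [[0,0,0],[0.62,0,0],255],
  [[0,0,0],[0.68,0,0],255],
  [[0,0,0],[0.68,0,0],255],
])

```text
time_s: 16.1
eef_pos: [0.5753, 0.0041, 0.1874]
tool_rot: [3.14, 0.001, 1.568]
wrist_force: [-0.4, -0.7, 0.1]
width: 0.0002
```

Emit:
jog_arm([
  [[0,0,0],[0.02,0,0],255],
  [[0,0,0],[0.04,0,0],255],
  [[0,0,0],[0.04,0,0],255],
])

```text
time_s: 16.48
eef_pos: [0.5753, 0.0056, 0.1873]
tool_rot: [3.14, 0.002, 1.567]
wrist_force: [0.1, -1.7, -0.1]
width: 0.0001
```

Emit:
jog_arm([
  [[0,0,0],[0.02,0,0],255],
  [[0,0,0],[0.03,0,0],255],
  [[0,0,0],[0.03,0,0],255],
])

```text
time_s: 16.85
eef_pos: [0.5752, 0.0062, 0.1873]
tool_rot: [3.14, 0.003, 1.566]
wrist_force: [0.6, -4.4, -0.2]
width: 0.0
```

Emit:
jog_arm([
  [[0,0,0],[0.02,0,0],255],
  [[0,0,0],[0.03,0,0],255],
  [[0,0,0],[0.03,0,0],255],
])

```text
time_s: 17.23
eef_pos: [0.5752, 0.0065, 0.1873]
tool_rot: [3.139, 0.004, 1.565]
wrist_force: [-0.4, -6.7, 0.0]
width: -0.0004
```

Contact is at the same place as before (about 5–6 mm TCP y, force rising to 6.7 N). I retreat and look from above.

Emit:
jog_arm([
  [[0,0,0],[-0.2,0,0],255],
  [[0,0,0],[-0.4,0,-0.2],255],
  [[0,0,0],[-0.4,0,-1.2],255],
  [[0,0,0],[0,0,-2.2],255],
  [[0,0,0],[0.9,0,-2.85],255],
  [[0,0,0],[1.6,0,-2.85],255],
  [[0,0,0],[1.67,0,-2.85],255],
  [[0,0,0],[1.67,0,-2.85],255],
  [[0,0,0],[1.67,0,-2.85],255],
])

```text
time_s: 18.35
eef_pos: [0.5754, 0.0888, 0.3295]
tool_rot: [3.14, 0.005, 1.563]
wrist_force: [-0.4, -0.7, -0.0]
width: 0.0
```

```bash
python3 look.py 12 wrist scene side; python3 -c "
import cv2
a=cv2.imread('pics/wrist12.png')[70:270,180:440];cv2.imwrite('pics/w12c.png',cv2.resize(a,None,fx=3,fy=3,interpolation=cv2.INTER_CUBIC))"
```

```text
{'time_s': 18.35, 'eef_pos': [0.5754, 0.0888, 0.3295], 'tool_rot': [3.1396, 0.0049, 1.5627], 'wrist_force': [-0.4211, -0.7372, -0.0364]}
```

View pics/w12c.png

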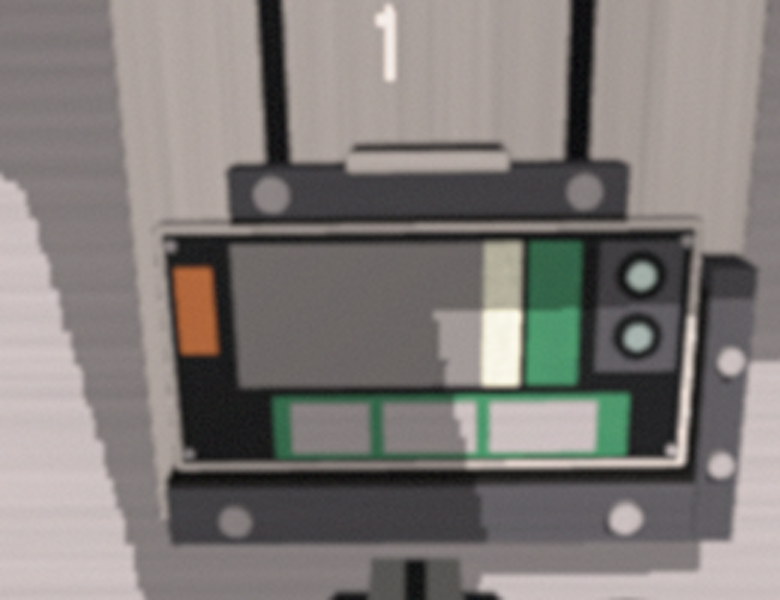

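View pics/side12.png

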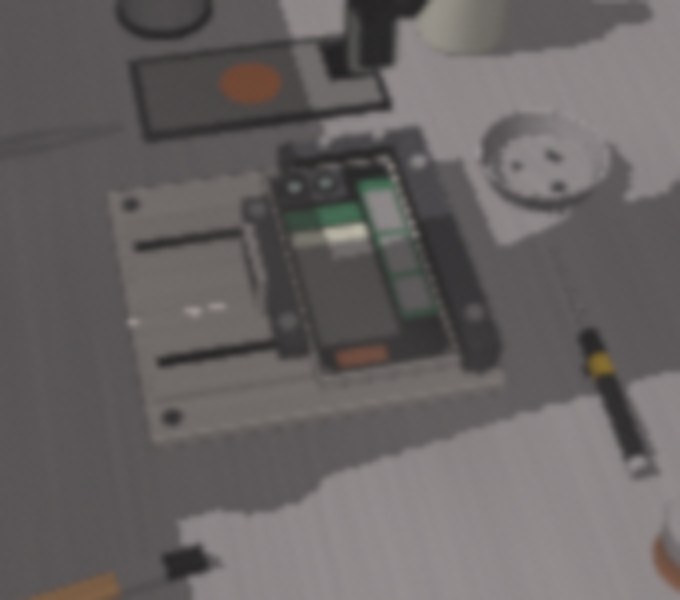

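```bash
python3 - <<'E'
from h import *
w=dict(np.load("wrist12.npz"))
W=lambda c:crop2px(c,3,180,70)
p,r=fit([(w,PH,.022,W([(702,217),(686,468),(154,226),(178,473)]))],[.575,.09,0]);print("phone",p.round(4),r.round(1))
for n,z,c in [("fj face top L",.03,(172,488)),("fj face top R",.03,(690,484)),("fj back L",.03,(172,545)),("fj back R",.03,(730,540)),("stop face top",.03,(704,300)),("jaw face L",.028,(232,222)),("jaw face R",.028,(627,218)),("plate outer",.04,(428,147)),("phone -x edge",.022,(428,222)),("phone +x edge L",.022,(200,472)),("phone +x edge R",.022,(660,468))]:
    print(n,ray(W(c),w,z))
# tight columns for edge profiles
im=cv2.cvtColor(w["image"],cv2.COLOR_RGB2GRAY)
for c in (250,300,370): print(c,im[138:152,c].tolist(),im[222:240,c].tolist())
E
```

```text
phone [0.5744 0.0906 0.0083] [ 1.7  0.1  0.6 -0.1 -1.1 -0.1 -0.9  0.4]
fj face top L [0.612 0.018]
fj face top R [0.611 0.163]
fj back L [0.629 0.017]
fj back R [0.629 0.176]
stop face top [0.558 0.163]
jaw face L [0.537 0.04 ]
jaw face R [0.537 0.142]
plate outer [0.518 0.09 ]
phone -x edge [0.539 0.09 ]
phone +x edge L [0.61  0.025]
phone +x edge R [0.61  0.156]
250 [167, 169, 170, 165, 154, 131, 127, 148, 158, 136, 82, 33, 30, 30] [30, 59, 109, 131, 105, 55, 19, 21, 24, 34, 45, 59, 66, 66, 64, 64, 64, 65]
300 [64, 64, 63, 58, 40, 50, 94, 131, 136, 100, 52, 29, 51, 79] [77, 85, 118, 125, 88, 40, 11, 22, 29, 37, 50, 62, 63, 64, 64, 64, 65, 62]
370 [90, 72, 62, 47, 41, 77, 118, 138, 111, 62, 27, 32, 60, 77] [119, 171, 201, 162, 86, 36, 31, 39, 54, 75, 94, 100, 98, 97, 97, 97, 96, 96]
```

```bash
python3 - <<'E'
from h import *
w=dict(np.load("wrist12.npz"))
P=np.array([[.611,.09,.022],[.611,.09,.03],[.610,.09,.022],[.609,.09,.022],[.5395,.09,.022],[.5395,.09,.028],[.5375,.09,.028],[.5195,.09,.04]]);q=proj(P,w);print(q.round(1).tolist())
im=cv2.cvtColor(w["image"],cv2.COLOR_RGB2GRAY)
for c in (310,320,330,335): print(im[112:132,c].tolist())
E
```

```text
[[322.3, 227.5], [322.4, 231.3], [322.3, 226.5], [322.3, 225.4], [322.0, 144.6], [322.1, 145.9], [322.0, 143.3], [322.0, 121.3]]
[164, 164, 164, 164, 156, 128, 84, 66, 113, 155, 172, 173, 171, 167, 153, 121, 82, 64, 64, 64]
[159, 161, 159, 161, 154, 126, 79, 67, 112, 156, 172, 175, 173, 166, 150, 115, 78, 63, 64, 64]
[164, 164, 163, 162, 152, 121, 75, 73, 121, 160, 173, 175, 172, 167, 147, 109, 75, 65, 65, 63]
[164, 164, 166, 163, 150, 115, 70, 71, 122, 162, 173, 175, 172, 166, 145, 103, 73, 65, 63, 65]
```

Measured edges: phone +x side x≈0.610, fixed-jaw face ≈0.611, and the phone is parallel to it. The jaw estimate is 52–53 mm, which is near the limit given the uncertainty. I'll look straight down into the two seams from close up.

Emit:
jog_arm([
  [[0,0,0],[0,0.5,0],255],
  [[0,0,0],[0,0.94,0.8],255],
  [[0,0,0],[0,0.94,1.6],255],
  [[0,0,0],[0,0.94,1.8],255],
  [[0,0,0],[0,0.94,1.8],255],
  [[0,0,0],[0,0.94,1.8],255],
])

```text
time_s: 19.25
eef_pos: [0.6233, 0.0886, 0.2416]
tool_rot: [3.137, 0.004, 1.563]
wrist_force: [-0.1, 0.0, -0.3]
width: -0.0001
```

```bash
python3 look.py 13 wrist
```

```text
{'time_s': 19.25, 'eef_pos': [0.6233, 0.0886, 0.2416], 'tool_rot': [3.1368, 0.0039, 1.5632], 'wrist_force': [-0.1181, 0.011, -0.3001]}
```

Emit:
jog_arm([
  [[0,0,0],[0,0.8,0],255],
  [[0,0,0],[0,1.3,0],255],
  [[0,0,0],[0,1.44,0],255],
  [[0,0,0],[0,1.44,0],255],
  [[0,0,0],[0,1.44,0],255],
])

```text
time_s: 19.92
eef_pos: [0.6946, 0.0882, 0.2423]
tool_rot: [3.137, 0.004, 1.563]
wrist_force: [-0.0, 0.3, 0.2]
width: 0.0002
```

```bash
python3 look.py 14 wrist
```

```text
{'time_s': 19.925, 'eef_pos': [0.6946, 0.0882, 0.2423], 'tool_rot': [3.1368, 0.0035, 1.5634], 'wrist_force': [-0.0055, 0.3166, 0.1901]}
```

View pics/wrist13.png

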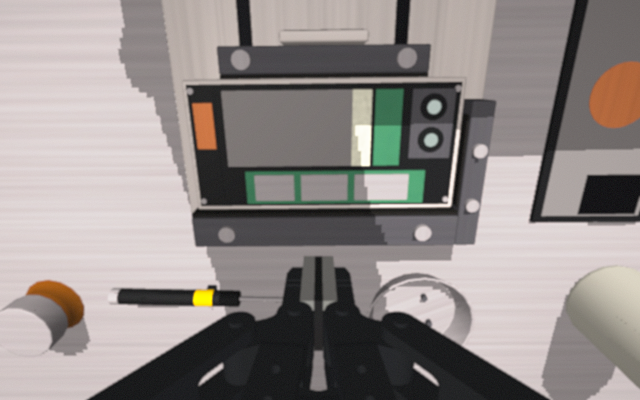

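View pics/wrist14.png

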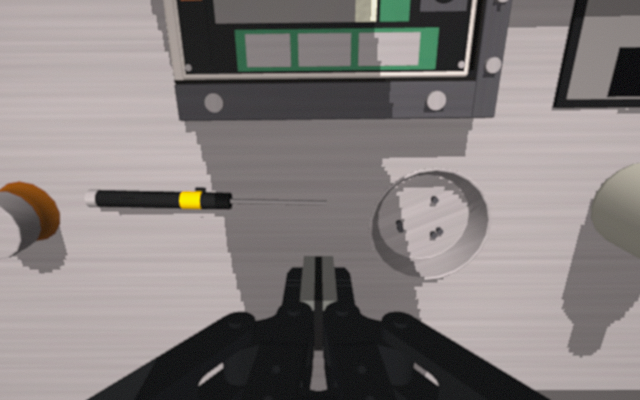

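```bash
python3 - <<'E'
import cv2,numpy as np
a=cv2.imread('pics/wrist14.png')[50:130,170:510];b=cv2.imread('pics/wrist13.png')[20:110,180:520]
f=lambda x:cv2.resize(x,None,fx=2.3,fy=3.2,interpolation=cv2.INTER_NEAREST)
cv2.imwrite('pics/z14.png',np.vstack([f(a),f(b)]))
from h import *
w=dict(np.load("wrist13.npz"));g=cv2.cvtColor(w["image"],cv2.COLOR_RGB2GRAY)
for c in (300,320,340): print("13",g[26:92,c].tolist())
w2_=dict(np.load("wrist14.npz"));g=cv2.cvtColor(w2_["image"],cv2.COLOR_RGB2GRAY)
for c in (220,300,420): print("14",g[70:124,c].tolist())
P=np.array([[.5195,.09,.04],[.5395,.09,.028],[.5395,.09,.022],[.611,.09,.022],[.611,.09,.03],[.631,.09,.03]])
print(proj(P,w)[:,1].round(1),proj(P,w2_)[:,1].round(1))
E
```

```text
13 [183, 183, 177, 157, 146, 171, 192, 193, 192, 191, 191, 191, 188, 184, 170, 144, 116, 97, 87, 76, 73, 73, 74, 77, 74, 77, 74, 72, 74, 73, 72, 75, 72, 74, 72, 75, 74, 74, 76, 74, 74, 74, 74, 73, 73, 71, 63, 52, 38, 28, 35, 65, 116, 159, 176, 180, 169, 129, 76, 37, 32, 32, 38, 66, 95, 115]
13 [182, 179, 170, 155, 154, 178, 191, 193, 192, 191, 191, 191, 190, 184, 166, 140, 111, 94, 86, 74, 72, 74, 74, 75, 74, 74, 73, 74, 71, 74, 73, 73, 73, 72, 74, 74, 75, 76, 76, 76, 76, 75, 73, 72, 74, 70, 62, 45, 37, 31, 37, 75, 124, 163, 179, 181, 160, 113, 60, 33, 33, 33, 41, 73, 102, 115]
13 [184, 182, 164, 157, 168, 184, 194, 195, 194, 193, 190, 191, 189, 181, 161, 134, 107, 94, 86, 75, 71, 76, 73, 75, 73, 76, 74, 73, 70, 72, 73, 72, 73, 71, 72, 72, 74, 75, 75, 75, 73, 71, 73, 73, 72, 67, 58, 43, 30, 31, 43, 87, 133, 165, 179, 178, 152, 99, 46, 35, 33, 30, 49, 82, 110, 118]
14 [29, 30, 40, 80, 126, 154, 155, 140, 113, 76, 42, 21, 29, 41, 54, 64, 66, 67, 65, 66, 63, 65, 62, 64, 67, 74, 86, 106, 118, 125, 127, 130, 131, 129, 132, 131, 129, 128, 119, 106, 85, 71, 65, 64, 64, 62, 67, 63, 61, 65, 87, 108, 116, 117]
14 [64, 45, 67, 117, 152, 157, 141, 116, 80, 43, 24, 26, 40, 51, 61, 64, 62, 66, 62, 63, 62, 63, 64, 64, 63, 61, 63, 64, 65, 62, 63, 64, 64, 62, 63, 62, 65, 63, 64, 59, 61, 63, 64, 63, 66, 65, 63, 61, 63, 77, 100, 113, 116, 117]
14 [66, 116, 188, 227, 221, 181, 131, 78, 44, 35, 47, 71, 90, 93, 93, 91, 94, 91, 92, 92, 92, 92, 94, 92, 90, 91, 91, 91, 91, 92, 92, 95, 94, 92, 92, 91, 92, 89, 90, 91, 93, 92, 93, 93, 93, 93, 88, 80, 92, 113, 120, 120, 118, 117]
[ 30.7  79.   79.1 210.8 215.9 248.4] [-180.5  -98.9  -92.3   79.4   79.4  121.2]
```

View pics/z14.png

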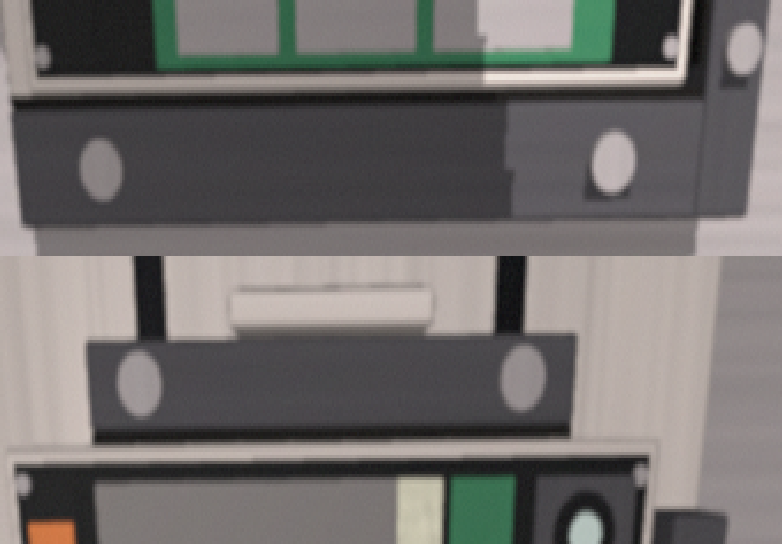

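The close view shows an equal thin dark strip, the rubber pads, on both sides of the phone, with no bed visible between. That explains the roughly 1 mm offset in my earlier edge readings. The phone is snug and the arm is clear, so I hand it in.

```bash
python3 -c "
from bench import arm
print(arm.get_obs()['time_s'],arm.job_done())"
```

```text
the job is handed in; nothing more can be done
19.975 None
```

The phone is seated and the job is handed in at about 20 s. I pushed it to the end stop with shut fingers, then pushed the sliding jaw by its thumb plate until phone and jaws met firmly at 18 N. A last nudge of the phone's free end met the stop at the same place, at up to 6.7 N.

**Last checks:**
- **Fixed jaw:** the phone's edge reads within about 1 mm of it, and square. The edge lines look parallel, though the four-corner fit gave about 0.006 rad.
- **End stop:** the phone reads within about 1 mm of where it should sit.
- **Sliding jaw:** it touches the phone, with no gap visible in the close-up.

**Where they disagreed:** jaw travel read 51–52 mm in the overhead views, close to the 51.5 mm limit. The close-up and the hard stop at 18 N point to about 53 mm. I put the difference down to the rubber pads sitting in front of the grey jaw edges I had measured.

I saw no sign that anything else on the bench had moved, but I did not measure those objects again.

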